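# Load a fluting blank into the indexing cradle and index it to the next flute

### The job

Load the turned wooden blank into the carving cradle: lower its steel axle into the two open bearing slots, the flat tang between the jaws of the index fork, until both ends rest on the slot floors; do not let it drop in. Then swing the keeper across the tail slot until it stops, and after that turn the index dial three clicks clockwise (seen from above), so that the next pencilled flute comes round. Do not shove the weathered offcut in front of the cradle about.

Things in the scene. Friction and masses are not known exactly. Their poses are not given: they have to be found in the camera images.
- cradle: Carving cradle, fixed: wooden bed 276 x 80 x 20 mm, two upright dark steel cheeks (12 mm thick, 56 wide, top 84 above bench) at x = -78 (head) and +78 mm (tail), and a grey gear case at x = -174 to -112, up to 98 mm. Origin on the bench, midway between the cheeks. x runs along the axle line from head to tail, y across it, away from the robot, z up.
- slot_head (a point): Where the axle's centre comes to lie in the head cheek's slot, 72 mm above the bench, at y = 0 of the cradle; axes as the cradle's. Both slots are open at the top: 14 mm wide, floor 66 mm above the bench, walls flaring from 76 mm up to a 29 mm wide mouth at 84 mm.
- slot_tail (a point): The same point in the tail cheek's slot. An axle that is home lies level along the cradle's x through both points. Inner cheek faces are 144 mm apart.
- fork_center (a point): Centre of the steel index fork on the axle line just outside the head cheek (x = -109 to -91 mm of the cradle), 72 mm above the bench. Its 8.4 mm wide slot, flared at its mouths, 24 mm high, stands upright while the dial is at 0, so the tang drops in together with the axle. Geared 1:1 to the dial.
- blank_center (a point): Centre of the blank, on its axle line: pale turned wood, 0.29 to 0.45 kg, balanced here; a square block 46 x 46 mm, 44 long, between round bellies; 136 mm over the end collars (22 mm thick); 12 mm steel axle. Starts lying on a flat of the block, this point 23 mm up. x runs along the axle from tang (head) to plain (tail) end, z up at the start, y across the block (grip there).
- axle_head (a point): Point on the axle's centre line 78 mm from the blank's centre towards the tang end, which belongs in the head slot. Axes as the blank's. The flat tang beyond it is 6 mm thick (y), 20 mm high (z), 16 mm long and ends 104 mm from the blank's centre.
- axle_tail (a point): Point on the axle's centre line 78 mm from the blank's centre towards the plain end, which belongs in the tail slot. The plain end lies 92 mm from the blank's centre.
- keeper (a joint): Angle of the swing keeper on top of the tail cheek, a flat steel bar turning about an upright pivot at x = +78, y = -21 mm of the cradle. 0 = shut at its stop, bar across the slot along the cradle's +y; it grows clockwise from above as the bar opens outward: at 1.57 it points along +x. Starts at 1.35 to 1.95, stays where left, takes about 1 N at the peg.
- keeper_peg (a point): Middle of the keeper's upright round black peg, 105 mm above the bench, 42 mm from the pivot. The peg is 14 mm thick and reaches from 91 mm (the top of the bar) to 119 mm above the bench.
- dial (a joint): Angle of the index dial on the gear case: 0 at the start, growing clockwise seen from above. 18 clicks to the turn, 20 degrees (0.349 rad) each, so three are 1.047 rad. Let go, it snaps into the nearest click; passing one takes about 0.1 N m. The blank turns with it, with up to 10 degrees of play at the tang.
- dial_grip (a point): Middle of the dial's black bar grip, on the dial's upright axis (x = -143, y = 0 mm of the cradle), 123 mm above the bench. The bar is 44 mm long, 13 wide, from 105 to 135 mm above the bench, on a skirt 47 mm across. x runs along the bar to its white mark and turns with the dial; at dial 0 it is the cradle's x.
- offcut_3 (a point): Middle of the weathered offcut (38 x 83 x 23 mm), lying in front of the tail cheek: not to be moved.

How it is judged:
On the way, in this order (a step that is already met when the one before it is completed fails the run):
1. the axle lies home in both slots, tang in the fork (z of axle_head in the frame of cradle between 0.069 and 0.0745 m and y of axle_head in the frame of cradle between -0.003 and 0.003 m and z of axle_tail in the frame of cradle between 0.069 and 0.0745 m and y of axle_tail in the frame of cradle between -0.003 and 0.003 m and x of axle_head in the frame of cradle between -0.085 and -0.071 m), for 0.2 s.
2. the keeper is shut over the tail slot (all of step 1 and value of joint keeper below 0.12 rad), for 0.2 s.
3. the dial has been turned three clicks clockwise and the blank with it (value of joint dial between 0.93 and 1.17 rad and angle between blank_center's own z axis and vertical above 0.78 rad), for 0.2 s.
At the end, for the whole second after the job is handed in: The axle rests home in both slots (each cheek: 3 mm below to 2.5 mm above home height, 3 mm sideways, 7 mm endways), keeper shut within 0.12 rad, dial at rest three clicks clockwise (1.047 rad, within 0.12), and the blank turned with it (45 to 74 degrees) (all of step 2 and all of step 3 and angle between blank_center's own z axis and vertical below 1.3 rad and velocity of joint dial below 0.1 rad/s); the robot touches nothing.
It fails at once if the blank drops or is slammed into the cradle (moves faster than 0.45 m/s within 3 cm of home) (distance between axle_tail and slot_tail below 0.03 m and distance between axle_head and slot_head below 0.03 m and linear speed of blank above 0.45 m/s).
It fails at once if the offcut is pushed more than 3 cm (distance of offcut_3 from where it was at the start of the episode above 0.03 m).
It also fails if it takes over 67 s, if anything falls off the work surface, if the arm or the gripper's body presses on something with over 40 N, if the wrist force passes 120 N, or if a joint passes its speed limit or range.

### The arm

A 7-joint arm with a two-finger parallel gripper is mounted at the origin on a cart in front of the work surface, level with it; the furniture and walls round the work are solid. World frame = base frame: x ahead of the robot, y to its left, z up, the work surface at z = 0. Lengths are in m, angles in rad, forces in N, time in s.
With the tool pointing down it reaches from about 0.425 to 0.925 m from the base axis. Payload 6.8 kg.
Tool frame: the origin (TCP) lies on the mounting face of the last link; the fingertips stand 173 mm ahead of it and the grasp point (between the pads) lies 155 mm ahead of it; z points along the fingers, y is the direction in which the jaws open and shut (so a half turn about z gives the same grasp; the last joint's range is limited). The gripper opens to 85 mm and grips with 20 to 120 N. Pads are 22 mm wide; open, the fingers measure 114 mm over their backs; the gripper's body (76 mm by 85 mm) begins 54 mm behind the grasp point. The pads swing forward as they close: fully open they stand 13 mm farther back than shut.
Start: joints at [-1.214, 0.477, 0.022, 1.555, -0.011, 1.109, -0.083], TCP at [0.303, 0.603, 0.405] pointing down, gripper open.
Joint ranges: [-2.96, 2.96], [-0.34, 2.1], [-1.41, 1.46], [0.24, 2.44], [-1.37, 4.51], [0.17, 1.92], [-2.96, 2.96]. Speed limits (rad/s): [2.39, 2.39, 3.14, 3.14, 3.14, 3.14, 3.14].

### API

Orientations are given as a unit quaternion [w, x, y, z].
In Python, from station import sensors, read_camera, bot gives the robot as it stands. The module is installed in compiled form; this text tells all that it offers.
- The arm moves only by the tool play_rows, never from a script. Its argument "commands" is a list of rows, each a list of 4 numbers: the shift along the tool's x, y, z in m, then the turn about the tool's z in degrees. A call has 1 to 20 rows; each row shifts and turns the commanded pose from where the row before left it, along the tool's axes as they then stand; what a row does not reach is not made up. A row lasts 1/10 s, in which the tool goes at most 50 mm and 8.59 degrees, less where a joint would pass 70% of its speed; a pose out of reach is approached as far as the arm can. A call with a gripper value outside its range is refused whole. "claw" is the finger opening in m, from 0 to 0.0854, set as the call begins (left out, the last holds). The fingers move at their own pace and stop on an object; "force" is the grip in N (left out, the last holds). Time passes only in rows, so rows that do not move let the fingers close. It gives the time, the measured TCP pose, the force and the opening at its end, in the units of the state.
- sensors.get_obs(): the state, without advancing time (a new reading comes with each control period).
- read_camera(name): name is "scene" or "side" or "wrist"; returns a dict with "frame" (384x512x3 uint8, blue, green, red), "depth" (384x512 float32, m along the optical axis (not along the pixel's ray), 0 where there is no reading), "fx", "fy", "cx", "cy" (pixels), "distortion" ([k1, k2, p1, p2, k3] as OpenCV has them; the pictures are not rectified), "rvec" (rotation vector, rad) and "tvec" (3), from world to camera coordinates, as OpenCV has them; the wrist camera has in their place "T_tool_cam" (4x4, takes a point from camera to tool coordinates, whose origin is the TCP and whose axes are the flange's). Camera axes: x right, y down, z forward; pixel columns grow to the right and rows downward; lengths in m; the calibration is good to about 2 mm. A picture is of the moment at which its call begins: read the wrist's pose just before it.
- bot.hand_in(): hands the job in, once; it reports no verdict.
The state is a dict: "t": time; "q": joint angles; "joint_vel": joint speeds; "joint_torque": joint torques, N m; "eef_pos": TCP position; "tool_rot": TCP orientation; "contact_force": force on the tool from outside, world axes, zero at the start; "torque": the same for the moment, N m; "gripper_width": opening from 0.0 (shut) to 1.0 (fully open).
Only numpy, scipy, OpenCV 4.12 (cv2) and the standard library are available. Lean on these libraries where they do the work, as an engineer would, in place of code of your own. Each camera call takes 0.05 s, during which the arm holds its last target.

## Working session

There is one attempt and no reset: what is moved stays moved. The work goes in short steps, Python scripts to look and compute and a tool call to move; the robot and the scene stay as the last step left them, time stands still between calls to the robot, and variables do not carry over. Pictures are saved under pics/ and viewed, and the job is handed in when it is done.

Besides the shell and the picture viewer there is one more tool, called after "Request:" as name([rows], argument=value, ...), one row to a line, values as JSON. play_rows: Moves the arm, as the interface text tells. Its arguments: {"type":"object","properties":{"commands":{"type":"array"},"claw":{"type":"number"},"force":{"type":"number"}},"required":["commands"]}

```bash
mkdir -p pics
cat > h.py <<'E'
import numpy as np, cv2
from station import sensors, read_camera, bot
from scipy.spatial.transform import Rotation as R
def cam(name):
    o=sensors.get_obs(); c=read_camera(name)
    K=np.array([[c['fx'],0,c['cx']],[0,c['fy'],c['cy']],[0,0,1.]]); D=np.array(c['distortion'],float)
    if name=='wrist':
        q=o['tool_rot']; T=np.eye(4); T[:3,:3]=R.from_quat([q[1],q[2],q[3],q[0]]).as_matrix(); T[:3,3]=o['eef_pos']
        W=T@np.array(c['T_tool_cam'])
    else:
        Rm=cv2.Rodrigues(np.array(c['rvec'],float))[0]; W=np.eye(4); W[:3,:3]=Rm.T; W[:3,3]=-Rm.T@np.array(c['tvec'],float).ravel()
    return dict(img=c['frame'],depth=c['depth'],K=K,D=D,W=W,o=o)
def ray(C,uv):
    p=cv2.undistortPoints(np.array(uv,float).reshape(-1,1,2),C['K'],C['D']).reshape(-1,2)
    return np.c_[p,np.ones(len(p))]
def onplane(C,uv,z):
    d=ray(C,uv)@C['W'][:3,:3].T; o=C['W'][:3,3]
    return o+d*((z-o[2])/d[:,2])[:,None]
def cloud(C):
    h,w=C['depth'].shape; v,u=np.mgrid[:h,:w]; r=ray(C,np.c_[u.ravel(),v.ravel()])
    P=(r*C['depth'].reshape(-1,1))@C['W'][:3,:3].T+C['W'][:3,3]
    P[C['depth'].ravel()==0]=np.nan
    return P.reshape(h,w,3)
def proj(C,P):
    W=np.linalg.inv(C['W']); return cv2.projectPoints(np.array(P,float).reshape(-1,1,3),cv2.Rodrigues(W[:3,:3])[0],W[:3,3],C['K'],C['D'])[0].reshape(-1,2)
E
python3 - <<'E'
from h import *
for n in ['scene','side','wrist']:
    C=cam(n); cv2.imwrite(f'pics/{n}0.png',C['img']); np.save(f'{n}0.npy',cloud(C)); print(n,C['W'].round(3).tolist(),C['K'][0,0])
o=C['o']; print(o)
E
```

```text
scene [[0.598, -0.571, 0.563, 0.016], [-0.802, -0.418, 0.428, -0.602], [-0.009, -0.707, -0.707, 0.714], [0.0, 0.0, 0.0, 1.0]] 349.6320008211759
side [[-0.997, -0.038, 0.067, 0.425], [-0.077, 0.411, -0.908, 0.626], [0.007, -0.911, -0.413, 0.479], [0.0, 0.0, 0.0, 1.0]] 389.28976677895696
wrist [[0.448, 0.86, 0.242, 0.241], [0.894, -0.431, -0.124, 0.633], [-0.002, 0.272, -0.962, 0.374], [0.0, 0.0, 0.0, 1.0]] 289.3847928745612
{'t': 0.1, 'q': array([-1.21409543,  0.4777457 ,  0.02236577,  1.55632092, -0.01148745,
        1.10926241, -0.08308628]), 'joint_vel': array([-0.00118   , -0.00067419, -0.00030642, -0.00426916, -0.00015981,
       -0.00175262, -0.00107207]), 'joint_torque': array([ 4.53001092e-03, -5.97758138e+01,  1.61388393e+00, -2.81957442e+01,
        1.28727689e-02,  4.96628243e-03,  1.74312021e-05]), 'eef_pos': array([0.30246508, 0.60318402, 0.40381757]), 'tool_rot': array([-1.16923331e-04,  2.30304717e-01,  9.73118231e-01, -7.95380773e-04]), 'contact_force': array([-0.81587547, -0.54055322, -0.61115982]), 'torque': array([ 0.00751511, -0.02554832,  0.01260858]), 'gripper_width': 0.997699904315913}
```

View pics/scene0.png

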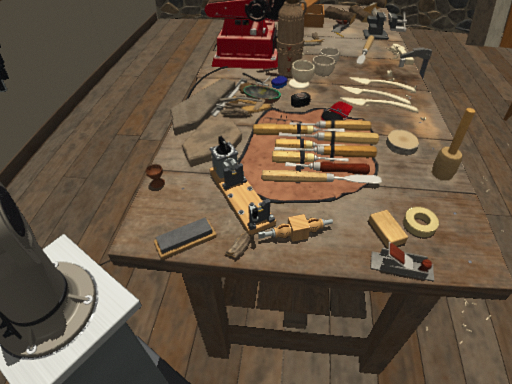

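View pics/side0.png

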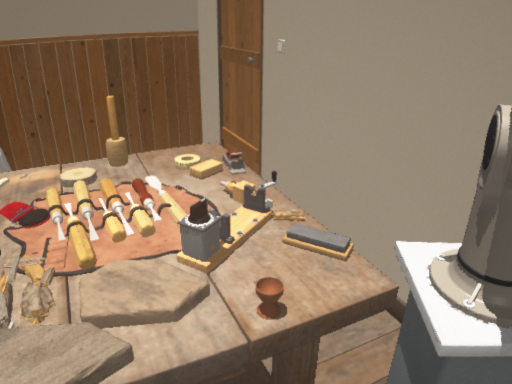

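View pics/wrist0.png

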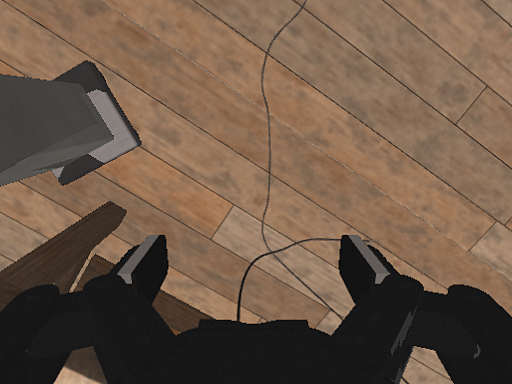

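The scene view shows the cradle running from the gear case at (228,165) to the tail cheek at (260,212). The blank is at (297,229), the keeper peg at about (265,208) and the offcut at about (238,245). I'll enlarge it and read heights from depth.

Run:
```python
from h import *
im=cv2.imread('pics/scene0.png'); cv2.imwrite('pics/s0c.png',cv2.resize(im[130:270,190:350],None,fx=5,fy=4.28,interpolation=cv2.INTER_CUBIC))
im=cv2.imread('pics/side0.png'); cv2.imwrite('pics/d0c.png',cv2.resize(im[155:275,170:330],None,fx=5,fy=5,interpolation=cv2.INTER_CUBIC))
P=np.load('scene0.npy')
for n,(u,v) in dict(dial=(224,145),case=(228,168),bed=(240,203),tail=(258,210),peg=(266,205),block=(298,222),axle=(325,222),off=(238,245)).items(): print(n,P[v,u].round(4))
```

```text
dial [ 0.5716 -0.0655  0.1294]
case [ 0.5445 -0.0986  0.0819]
bed [ 0.5053 -0.1688  0.0193]
tail [ 0.4821 -0.2477  0.0634]
peg [ 0.5004 -0.2591  0.0732]
block [ 0.5216 -0.3423  0.0454]
axle [ 0.5766 -0.3911  0.0266]
off [ 0.3926 -0.2528  0.0191]
```

View pics/s0c.png

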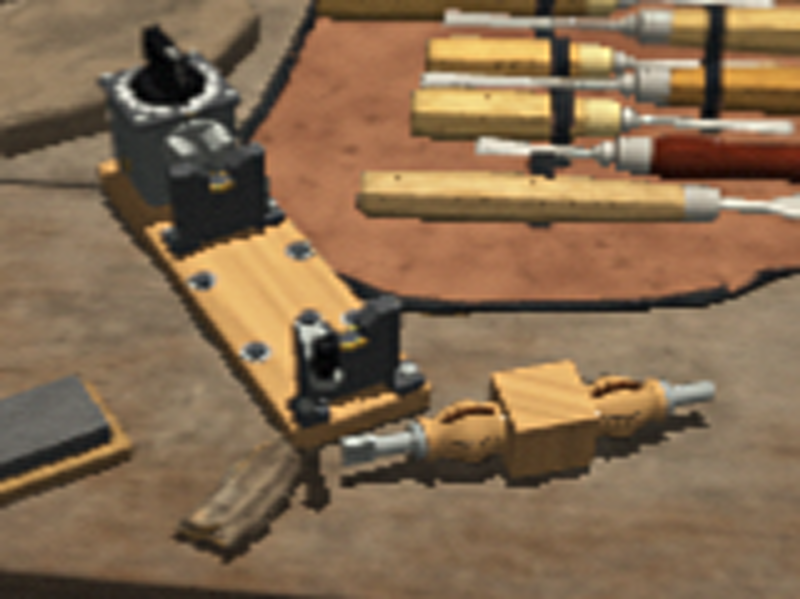

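View pics/d0c.png

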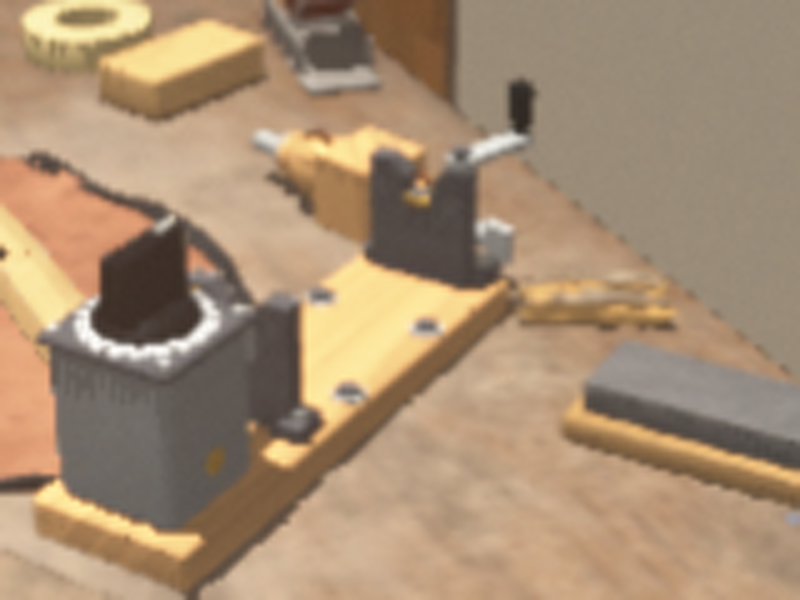

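Request:
play_rows([
  [-0.038, -0.0205, -0.001, 0],
  [-0.038, -0.0205, -0.001, 0],
  [-0.038, -0.0205, -0.001, 0],
  [-0.038, -0.0205, -0.001, 0],
  [-0.038, -0.0205, -0.001, 0],
  [-0.038, -0.0205, -0.001, 0],
  [-0.038, -0.0205, -0.001, 0],
  [-0.038, -0.0205, -0.001, 0],
  [-0.038, -0.0205, -0.001, 0],
  [-0.038, -0.0205, -0.001, 0],
  [-0.0157, -0.0447, -0.001, 0],
  [-0.0157, -0.0447, -0.001, 0],
  [-0.0157, -0.0447, -0.001, 0],
  [-0.0157, -0.0447, -0.001, 0],
  [-0.0157, -0.0447, -0.001, 0],
  [-0.0157, -0.0447, -0.001, 0],
  [-0.0157, -0.0447, -0.001, 0],
  [-0.0157, -0.0447, -0.001, 0],
  [-0.0157, -0.0447, -0.001, 0],
  [-0.0157, -0.0447, -0.001, 0],
], claw=0.085)

```text
t: 2.15
eef_pos: [0.4896, -0.2219, 0.4248]
tool_rot: [0.0, 0.23, 0.973, 0.0]
contact_force: [1.3, -0.0, 0.0]
gripper_width: 0.998
```

Run:
```python
from h import *
C=cam('wrist'); cv2.imwrite('pics/w1.png',C['img']); np.save('w1.npy',cloud(C)); print(C['o']['q'].round(3),C['o']['eef_pos'])
cv2.imwrite('pics/w1b.png',cv2.resize(C['img'],(800,600),interpolation=cv2.INTER_CUBIC))
```

```text
[-0.032  0.237  0.407  1.884 -0.108  1.042  1.525] [ 0.48960621 -0.22185068  0.42475703]
```

View pics/w1b.png

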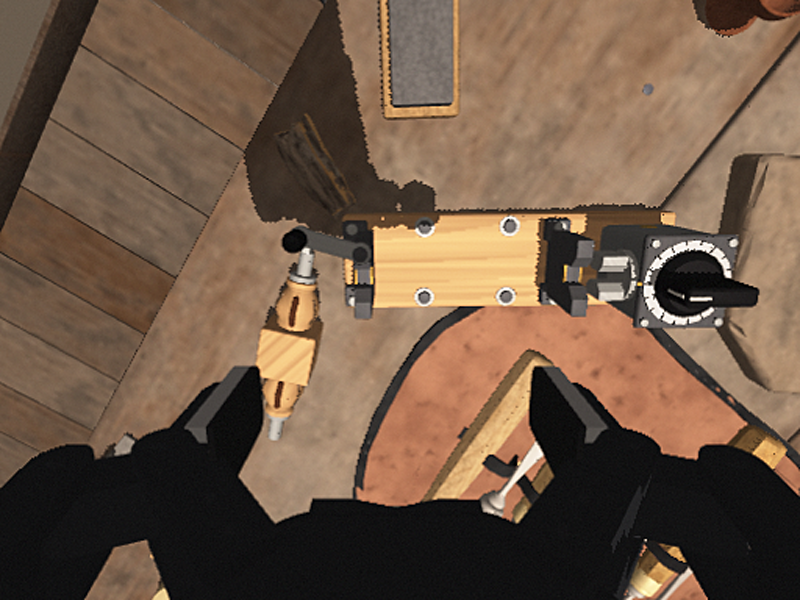

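The wrist view shows the bed with its four screws, the cheeks, the dial at (690,285), and the keeper with its peg at (293,240). The peg sits above the tang end at (303,262), and the block is at (288,352). Next I'll measure these.

Run:
```python
from h import *
im=cv2.imread('pics/w1.png'); P=np.load('w1.npy'); Z=P[...,2]
hsv=cv2.cvtColor(im,cv2.COLOR_BGR2HSV)
def rect(m,n):
    m=m.astype(np.uint8); k,l,st,ce=cv2.connectedComponentsWithStats(m)
    for i in np.argsort(-st[1:,4])[:4]+1:
        if st[i,4]<25: continue
        pts=P[l==i][:,:2].astype(np.float32); r=cv2.minAreaRect(pts)
        # long axis
        b=cv2.boxPoints(r); e=b[1]-b[0]; f=b[2]-b[1]; e=e if np.linalg.norm(e)>np.linalg.norm(f) else f
        print(n,st[i,4],'px',ce[i].round(),'ctr',np.array(r[0]).round(4),'size',np.array(r[1]).round(4),'long ang',np.degrees(np.arctan2(e[1],e[0])).round(2),'z',np.median(Z[l==i]).round(4))
roi=np.zeros(Z.shape,bool); roi[120:300,150:490]=True
v,u=np.mgrid[:384,:512]
rect(roi&(Z>.016)&(Z<.024)&(hsv[...,1]>60)&(u>215)&(v<210),'bed')
rect(roi&(Z>.092)&(Z<.103),'case')
rect(roi&(Z>.079)&(Z<.091),'cheek')
rect(roi&(Z>.110)&(Z<.14),'dial/peg')
rect(roi&(Z>.0425)&(Z<.0500)&(u<210)&(v>195)&(hsv[...,1]>60),'block')
rect(roi&(Z>.02)&(Z<.034)&(u<210)&(hsv[...,1]<50),'axle ends')
```

```text
bed 6795 px [304. 163.] ctr [ 0.5389 -0.142 ] size [0.2739 0.0804] long ang 64.05 z 0.0206
bed 127 px [470. 134.] ctr [0.5831 0.0404] size [0.0029 0.0371] long ang -25.85 z 0.0203
bed 100 px [224. 174.] ctr [ 0.4885 -0.2659] size [0.0083 0.0241] long ang -28.93 z 0.0206
bed 88 px [375. 176.] ctr [ 0.5806 -0.0858] size [0.0128 0.0166] long ang -26.64 z 0.0205
case 2028 px [433. 177.] ctr [ 0.5829 -0.0511] size [0.0651 0.0652] long ang -26.46 z 0.0988
case 105 px [229. 162.] ctr [ 0.4663 -0.2416] size [0.0168 0.012 ] long ang 49.21 z 0.0951
case 28 px [206. 158.] ctr [ 0.453  -0.2603] size [0.0148 0.0049] long ang 68.75 z 0.0924
cheek 767 px [397. 177.] ctr [ 0.565 -0.085] size [0.0281 0.0604] long ang -29.44 z 0.0842
cheek 199 px [373. 160.] ctr [ 0.5379 -0.101 ] size [0.0126 0.0188] long ang -25.92 z 0.0841
cheek 195 px [369. 194.] ctr [ 0.5713 -0.1173] size [0.0124 0.0192] long ang -27.74 z 0.0841
cheek 175 px [232. 195.] ctr [ 0.5028 -0.2565] size [0.0115 0.0186] long ang -26.8 z 0.0841
dial/peg 1018 px [454. 187.] ctr [ 0.5827 -0.051 ] size [0.0442 0.0129] long ang 64.11 z 0.1341
dial/peg 167 px [188. 155.] ctr [ 0.4394 -0.2689] size [0.012  0.0124] long ang -30.55 z 0.1184
block 1100 px [183. 228.] ctr [ 0.5233 -0.3439] size [0.046  0.0443] long ang 50.11 z 0.0467
block 49 px [187. 201.] ctr [ 0.495 -0.32 ] size [0.0065 0.0168] long ang -32.11 z 0.0442
block 44 px [178. 254.] ctr [ 0.5521 -0.3683] size [0.0083 0.0178] long ang -20.66 z 0.0439
axle ends 207 px [195. 171.] ctr [ 0.463  -0.2948] size [0.0211 0.0289] long ang -38.01 z 0.0293
axle ends 111 px [176. 274.] ctr [ 0.5841 -0.3934] size [0.018  0.0265] long ang -38.09 z 0.0293
```

Checks on these numbers:
- **Cradle:** the dial, cheeks and bed agree to about 1 mm. The origin is (0.520,-0.180) and x points at -115.9°.
- **Blank:** the centre is (0.5233,-0.3440) and x points at about -39.7°. The block measures 46 x 44 mm and its top is at 0.046.

Now I'll go over the blank.

Request:
play_rows([
  [-0.0283, -0.0313, 0.02, 0],
  [-0.0283, -0.0313, 0.02, 0],
  [-0.0283, -0.0313, 0.02, 0],
  [0, 0, 0.03, 6.55],
  [0, 0, 0.03, 6.55],
  [0, 0, 0.02, 0],
  [0, 0, 0, 0],
  [0, 0, 0, 0],
])

```text
t: 3.0
eef_pos: [0.5243, -0.342, 0.2849]
tool_rot: [-0.0, 0.34, 0.941, -0.0]
contact_force: [0.4, -0.1, 0.1]
gripper_width: 0.996
```

Run:
```python
from h import *
C=cam('wrist'); cv2.imwrite('pics/w2.png',C['img']); np.save('w2.npy',cloud(C)); o=C['o'];print(o['q'].round(3),o['eef_pos'],o['tool_rot'])
im=C['img'];P=np.load('w2.npy'); Z=P[...,2]
hsv=cv2.cvtColor(im,cv2.COLOR_BGR2HSV)
W=C['W']
d=np.linalg.norm(P-o['eef_pos'],axis=2)
m=((Z>.042)&(Z<.0500)&(hsv[...,1]>60)).astype(np.uint8)
k,l,st,ce=cv2.connectedComponentsWithStats(m)
for i in np.argsort(-st[1:,4])[:6]+1:
    r=cv2.minAreaRect(P[l==i][:,:2].astype(np.float32)); print(st[i],r)
m=((Z>.02)&(Z<.034)&(hsv[...,1]<50)).astype(np.uint8)
k,l,st,ce=cv2.connectedComponentsWithStats(m)
for i in np.argsort(-st[1:,4])[:6]+1:
    r=cv2.minAreaRect(P[l==i][:,:2].astype(np.float32)); print('ax',st[i],r)
```

```text
[ 0.162  0.562  0.435  1.802 -0.305  0.844  1.62 ] [ 0.52430197 -0.34202439  0.28487404] [-2.23296098e-04  3.39608620e-01  9.40566816e-01 -7.40810244e-06]
[ 221  172   62   56 3359] ((0.5231765508651733, -0.34414738416671753), (0.046174533665180206, 0.04419977590441704), 50.02203369140625)
[245 135  15  30 199] ((0.4940734803676605, -0.3197489082813263), (0.00984271988272667, 0.021305400878190994), 57.68198013305664)
[247 232  12  26 143] ((0.5530601143836975, -0.36862874031066895), (0.008753287605941296, 0.020895941182971), 66.3515625)
[245 242   2   2   3] ((0.5482147932052612, -0.3714357614517212), (0.0008113576914183795, 0.0009774271165952086), 54.042259216308594)
[244 145   2   2   2] ((0.4881557822227478, -0.32172471284866333), (0.000953425420448184, 0.0), 91.7339096069336)
[252 133   1   1   1] ((0.4847452640533447, -0.31174445152282715), (0.0, 0.0), 0.0)
ax [285  36  43  95 974] ((0.48316389322280884, -0.2578636407852173), (0.019372235983610153, 0.06889797747135162), 64.09613800048828)
ax [238  55  28  60 703] ((0.4587877094745636, -0.2907525897026062), (0.020750299096107483, 0.04067462682723999), 50.20836639404297)
ax [364   7  24  26 453] ((0.480613648891449, -0.1927696317434311), (0.016235563904047012, 0.015854008495807648), 52.36377716064453)
ax [466  70  23  22 379] ((0.5647812485694885, -0.15620987117290497), (0.01660728082060814, 0.015246093273162842), 51.87225341796875)
ax [375  93  22  22 367] ((0.5347194671630859, -0.2190360426902771), (0.016686368733644485, 0.01567975990474224), 50.74345016479492)
ax [241 266  22  26 281] ((0.5839976072311401, -0.3931852877140045), (0.01859045773744583, 0.02678568847477436), 57.498592376708984)
```

View pics/w2.png

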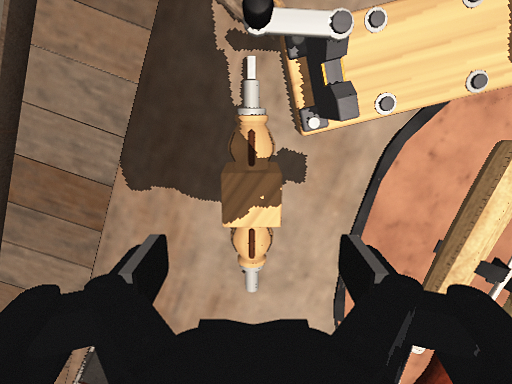

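The picture shows the blank centred between the open fingers, with the block at (250,197) and the tang up beside the keeper at (250,65). The grasp is aligned to within 2 mm, so I'll descend and grip.

Request:
play_rows([
  [-0.0005, -0.0023, 0.026, 0.3],
  [0, 0, 0.026, 0],
  [0, 0, 0.026, 0],
  [0, 0, 0.016, 0],
  [0, 0, 0.01, 0],
  [0, 0, 0, 0],
  [0, 0, 0, 0],
  [0, 0, 0, 0],
])

```text
t: 3.85
eef_pos: [0.5235, -0.3446, 0.1819]
tool_rot: [0.001, 0.342, 0.94, -0.0]
contact_force: [0.2, 0.4, -0.0]
gripper_width: 0.998
```

Request:
play_rows([
  [0, 0, 0, 0],
  [0, 0, 0, 0],
  [0, 0, 0, 0],
  [0, 0, 0, 0],
  [0, 0, 0, 0],
  [0, 0, 0, 0],
  [0, 0, 0, 0],
  [0, 0, 0, 0],
  [0, 0, 0, 0],
  [0, 0, 0, 0],
], claw=0.03, force=60)

```text
t: 4.85
eef_pos: [0.5233, -0.3443, 0.1813]
tool_rot: [0.0, 0.342, 0.94, 0.0]
contact_force: [-0.4, 1.5, 6.1]
gripper_width: 0.534
```

Request:
play_rows([
  [0, 0, -0.01, 0],
  [0, 0, -0.01, 0],
  [-0.01, 0, 0, 0],
  [-0.02, 0, 0, 0],
  [-0.02, 0, 0, 0],
  [-0.01, 0, -0.01, 0],
  [0, 0, -0.02, 0],
  [0, 0, -0.03, 0],
  [0, 0, -0.03, 0],
  [0, 0, -0.03, 0],
  [0, 0, -0.01, 0],
  [0, 0, 0, 0],
  [0, 0, 0, 0],
  [0, 0, 0, 0],
])

```text
t: 6.25
eef_pos: [0.5685, -0.3822, 0.3286]
tool_rot: [-0.002, 0.342, 0.94, 0.0]
contact_force: [-1.0, 0.0, -4.0]
gripper_width: 0.529
```

Request:
play_rows([
  [0, 0, 0, 5.0],
  [0, 0, 0, 8.0],
  [0, 0, 0, 8.0],
  [0, 0, 0, 8.0],
  [0, 0, 0, 8.0],
  [0, 0, 0, 8.0],
  [0, 0, 0, 8.0],
  [0, 0, 0, 8.0],
  [0, 0, 0, 8.0],
  [0, 0, 0, 5.0],
  [0, 0, 0, 2.0],
  [0, 0, 0, 0],
  [0, 0, 0, 0],
  [0, 0, 0, 0],
])

```text
t: 7.65
eef_pos: [0.5689, -0.3828, 0.3305]
tool_rot: [-0.0, 0.848, 0.53, -0.0]
contact_force: [-1.0, -0.5, -3.3]
gripper_width: 0.527
```

Run:
```python
from h import *
for n in ['wrist','scene']:
    C=cam(n); cv2.imwrite(f'pics/{n}3.png',C['img']); np.save(f'{n}3.npy',cloud(C)); o=C['o']
print(o['q'].round(3),o['eef_pos'].round(4),o['tool_rot'].round(4),o['contact_force'],o['torque'],o['gripper_width'])
```

```text
[-0.006  0.69   0.784  1.632 -0.545  1.051  0.489] [ 0.5689 -0.3829  0.3306] [-1.00e-04  8.48e-01  5.30e-01  1.00e-04] [-0.18970892  0.23233301 -3.27043874] [-0.03787498  0.00777791  0.02381506] 0.526647550893835
```

View pics/wrist3.png

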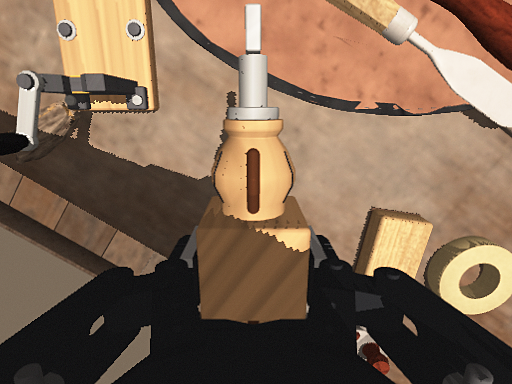

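View pics/scene3.png

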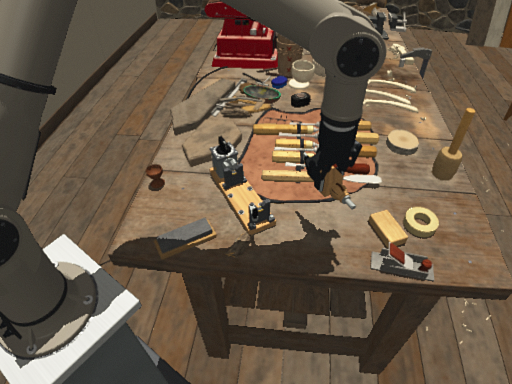

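The wrist view shows the blank held level and straight: tang at (253,28), axle at (253,80), block at (253,270). I'll measure its pose in the hand.

Run:
```python
from h import *
P=np.load('wrist3.npy'); o=sensors.get_obs(); im=cv2.imread('pics/wrist3.png')
q=o['tool_rot']; T=R.from_quat([q[1],q[2],q[3],q[0]]).as_matrix()
L=(P-o['eef_pos'])@T   # tool coords
def seg(n,v0,v1,u0=190,u1=320,top=True):
    S=L[v0:v1,u0:u1].reshape(-1,3); S=S[(S[:,2]>.1)&(S[:,2]<.19)]
    print(n,len(S),'x %.4f..%.4f'%(S[:,0].min(),S[:,0].max()),'y %.4f..%.4f mid %.4f'%(S[:,1].min(),S[:,1].max(),(S[:,1].min()+S[:,1].max())/2),'ztop %.4f'%np.percentile(S[:,2],3))
seg('tang',6,50);seg('axle',58,78);seg('axle2',80,103);seg('collar',108,118);seg('block',230,318,215,300)
for v in [3,10,30,45,60,75,90,100,106,110,116,125,205,215,222,230,250,280,310,318]: print(v,L[v,253].round(4))
```

```text
tang 690 x 0.0882..0.1028 y -0.0026..0.0034 mid 0.0004 ztop 0.1468
axle 559 x 0.0788..0.0866 y -0.0055..0.0061 mid 0.0003 ztop 0.1513
axle2 663 x 0.0694..0.0782 y -0.0057..0.0062 mid 0.0003 ztop 0.1513
collar 511 x 0.0634..0.0671 y -0.0103..0.0114 mid 0.0006 ztop 0.1465
block 7457 x -0.0203..0.0216 y -0.0160..0.0202 mid 0.0021 ztop 0.1338
3 [0.1039 0.0003 0.1494]
10 [0.1012 0.0003 0.1477]
30 [0.0947 0.0003 0.1478]
45 [0.0895 0.0003 0.1469]
60 [0.0851 0.0003 0.1521]
75 [0.0797 0.0003 0.1528]
90 [0.074  0.0003 0.1517]
100 [0.0702 0.0003 0.1523]
106 [0.0679 0.0003 0.1516]
110 [0.0664 0.0003 0.1478]
116 [0.0641 0.0003 0.1478]
125 [0.0608 0.0003 0.1452]
205 [0.0304 0.0003 0.138 ]
215 [0.024  0.0004 0.1437]
222 [0.0214 0.0004 0.1423]
230 [0.0206 0.0004 0.1362]
250 [0.0125 0.0004 0.1349]
280 [-0.0014  0.0004  0.1352]
310 [-0.0164  0.0004  0.1355]
318 [-0.0194  0.0004  0.1343]
```

In the hand the axle is level and 0.158 m below the TCP, with the centre off by less than 0.5 mm. Moving over the cradle.

Request:
play_rows([
  [0.015, -0.0128, 0, 0],
  [0.027, -0.022, 0, 0],
  [0.03, -0.025, 0, 0],
  [0.03, -0.025, 0, 0],
  [0.03, -0.025, 0, 0],
  [0.02, -0.015, 0, 0],
  [0.0095, -0.008, 0, 0],
  [0, 0, 0, 0],
  [0, 0, 0, 0],
  [0, 0, 0, 0],
  [0, 0, 0, 0],
])

```text
t: 8.85
eef_pos: [0.5205, -0.181, 0.3309]
tool_rot: [0.001, 0.849, 0.529, -0.0]
contact_force: [0.1, -0.5, -2.6]
gripper_width: 0.529
```

```bash
cat > chk.py <<'E'
from h import *
import sys
n=sys.argv[1]
C=cam('wrist'); P=cloud(C); o=C['o']; cv2.imwrite(f'pics/w{n}.png',C['img'])
S=cam('side'); cv2.imwrite(f'pics/d{n}.png',cv2.resize(S['img'][140:290,150:350],None,fx=4,fy=4,interpolation=cv2.INTER_CUBIC))
S=cam('scene'); cv2.imwrite(f'pics/s{n}.png',cv2.resize(S['img'][120:270,180:380],None,fx=4,fy=4,interpolation=cv2.INTER_CUBIC))
a=np.radians(-115.9); X=np.array([np.cos(a),np.sin(a),0]); Y=np.array([-X[1],X[0],0]); Zv=np.array([0,0,1.]); O=np.array([.5202,-.1796,0])
M=np.stack([X,Y,Zv],1)
np.save(f'c{n}.npy',(P-O)@M)
q=o['tool_rot']; T=R.from_quat([q[1],q[2],q[3],q[0]]).as_matrix()
print('TCP cradle',((o['eef_pos']-O)@M).round(4),'toolx ang',np.degrees(np.arctan2(T[1,0],T[0,0])).round(2),'tilt',T[:,2].round(4),'F',o['contact_force'].round(1),'tq',o['torque'].round(2),'g',round(o['gripper_width'],3),'q',o['q'].round(2),'t',o['t'])
E
python3 chk.py 4
```

```text
TCP cradle [0.0011 0.0009 0.3309] toolx ang 63.85 tilt [ 4.e-04 -1.e-03 -1.e+00] F [ 0.1 -0.5 -2.6] tq [0.   0.03 0.02] g 0.529 q [-0.44  0.49  0.87  1.97 -0.47  0.9   0.22] t 8.85
```

View pics/w4.png

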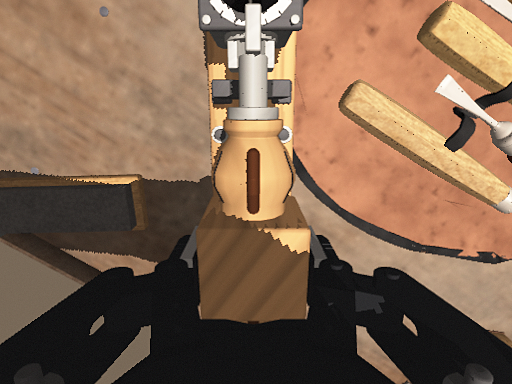

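View pics/d4.png

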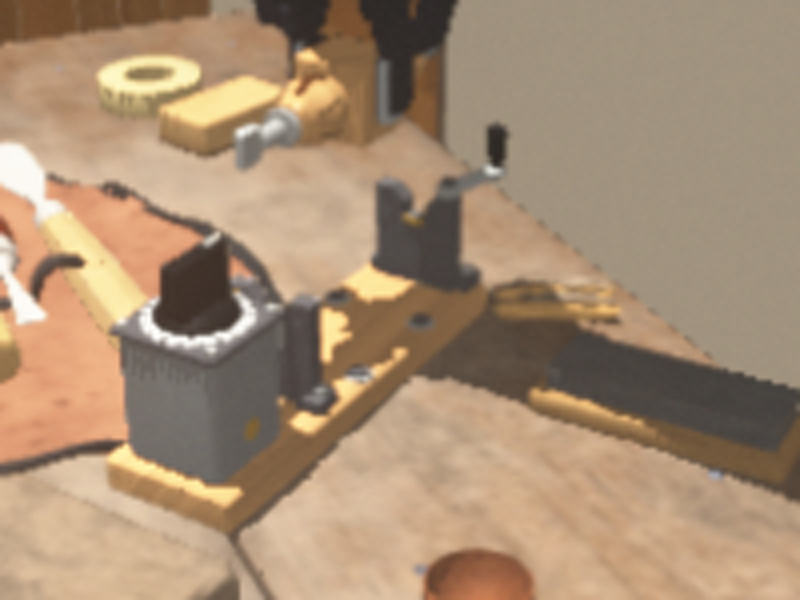

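The wrist view shows the axle over the head cheek, with the cheek posts at columns 222 and 282 and the axle at 253. I'll check how well they line up numerically.

Run:
```python
import numpy as np
c=np.load('c4.npy'); 
def s(n,m): 
    q=c[m]; print(n,len(q),'x %.4f..%.4f'%tuple(np.percentile(q[:,0],[2,98])),'y %.4f..%.4f'%tuple(np.percentile(q[:,1],[2,98])), 'ymed %.4f'%np.median(q[:,1]))
x,y,z=c[...,0],c[...,1],c[...,2]
b=(x>-.1)&(x<-.05)&(abs(y)<.04)
s('cheek-',b&(z>.08)&(z<.088)&(y<-.0)); s('cheek+',b&(z>.08)&(z<.088)&(y>.0))
s('axle',(z>.165)&(z<.19)&(x<-.07)&(x>-.087)&(abs(y)<.02))
s('tang',(z>.165)&(z<.20)&(x<-.089)&(x>-.11)&(abs(y)<.02))
s('fork',(z>.07)&(z<.09)&(x<-.09)&(x>-.11)&(y<0)&(y>-.03)); s('fork',(z>.07)&(z<.09)&(x<-.09)&(x>-.11)&(y>0)&(y<.03))
```

```text
cheek- 586 x -0.0993..-0.0731 y -0.0269..-0.0088 ymed -0.0157
cheek+ 481 x -0.0992..-0.0735 y 0.0117..0.0273 ymed 0.0182
axle 1298 x -0.0866..-0.0702 y -0.0039..0.0071 ymed 0.0018
tang 636 x -0.1020..-0.0893 y -0.0010..0.0044 ymed 0.0019
fork 429 x -0.1098..-0.0921 y -0.0153..-0.0036 ymed -0.0105
fork 289 x -0.1099..-0.0921 y 0.0082..0.0158 ymed 0.0129
```

Request:
play_rows([
  [0.0013, -0.0012, 0.01, -0.25],
  [0, 0, 0.02, 0],
  [0, 0, 0.02, 0],
  [0, 0, 0.015, 0],
  [0, 0, 0.008, 0],
  [0, 0, 0.004, 0],
  [0, 0, 0, 0],
  [0, 0, 0, 0],
  [0, 0, 0, 0],
  [0, 0, 0, 0],
])

```text
t: 10.0
eef_pos: [0.5202, -0.1778, 0.2542]
tool_rot: [0.0, 0.847, 0.532, 0.0]
contact_force: [0.2, -0.8, -3.5]
gripper_width: 0.531
```

```bash
python3 chk.py 5
python3 - <<'E'
import numpy as np
c=np.load('c5.npy'); 
def s(n,m): 
    q=c[m]; print(n,len(q),'x %.4f..%.4f'%tuple(np.percentile(q[:,0],[2,98])),'y %.4f..%.4f'%tuple(np.percentile(q[:,1],[2,98])), 'ymed %.4f'%np.median(q[:,1]))
x,y,z=c[...,0],c[...,1],c[...,2]
b=(x>-.09)&(x<-.07)&(abs(y)<.04)
s('cheek-',b&(z>.08)&(z<.088)&(y<-.015)); s('cheek+',b&(z>.08)&(z<.088)&(y>.015))
s('axle',(z>.09)&(z<.12)&(x<-.07)&(x>-.087)&(abs(y)<.02))
s('tang',(z>.1)&(z<.12)&(x<-.089)&(x>-.11)&(abs(y)<.02))
s('fork',(z>.07)&(z<.09)&(x<-.09)&(x>-.11)&(y<-.0)&(y>-.03)); s('fork',(z>.07)&(z<.09)&(x<-.09)&(x>-.11)&(y>.00)&(y<.03))
E
```

```text
TCP cradle [-0.0016 -0.0008  0.2542] toolx ang 64.22 tilt [ 0.001 -0.    -1.   ] F [ 0.2 -0.8 -3.5] tq [-0.03 -0.03  0.05] g 0.531 q [-0.35  0.59  0.76  2.02 -0.59  0.76  0.31] t 10.0
cheek- 743 x -0.0848..-0.0731 y -0.0271..-0.0153 ymed -0.0211
cheek+ 788 x -0.0848..-0.0732 y 0.0152..0.0278 ymed 0.0214
axle 1275 x -0.0867..-0.0703 y -0.0061..0.0054 ymed -0.0004
tang 808 x -0.1049..-0.0893 y -0.0033..0.0022 ymed -0.0004
fork 1286 x -0.1095..-0.0921 y -0.0154..-0.0044 ymed -0.0099
fork 1385 x -0.1097..-0.0921 y 0.0043..0.0160 ymed 0.0101
```

View pics/w5.png

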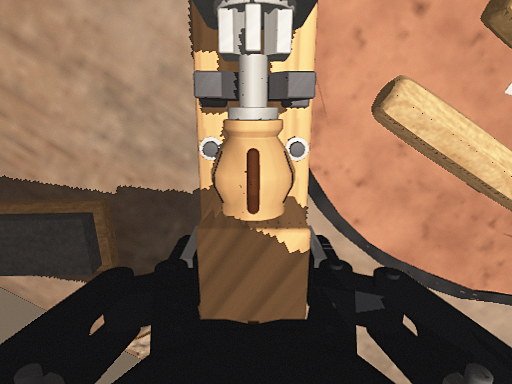

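View pics/d5.png

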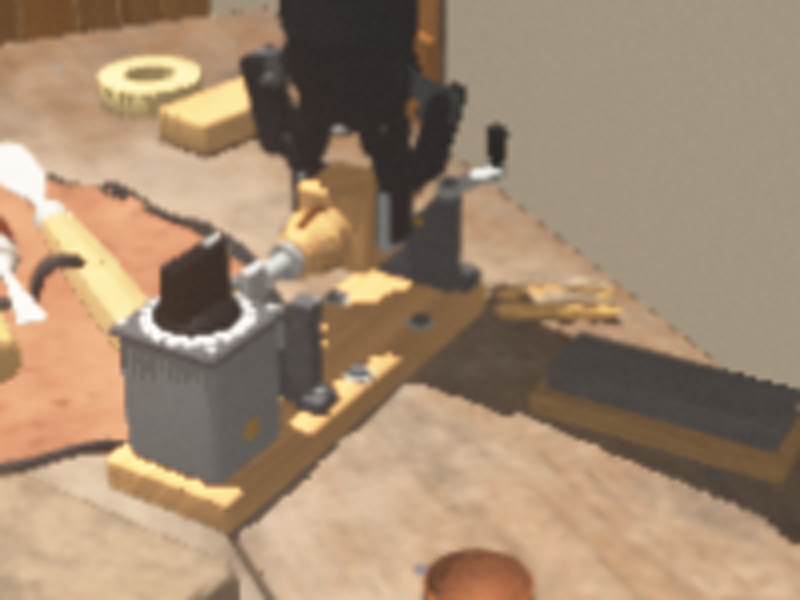

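View pics/s5.png

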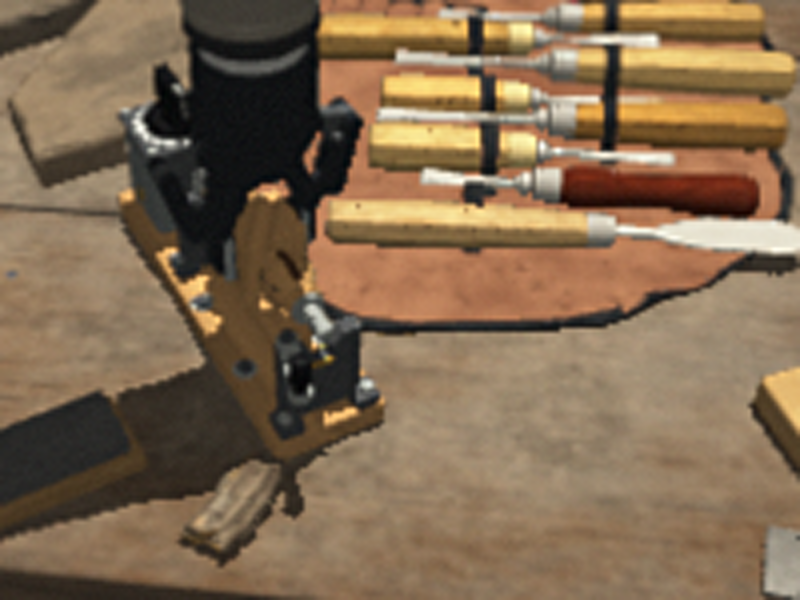

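All views show the axle above the mouths of both slots and the tang in line with the fork, off by less than 1 mm. I'll lower slowly.

Request:
play_rows([
  [-0.0012, 0.0005, 0.002, 0],
  [0, 0, 0.002, 0],
  [0, 0, 0.002, 0],
  [0, 0, 0.002, 0],
  [0, 0, 0.002, 0],
  [0, 0, 0.002, 0],
  [0, 0, 0.002, 0],
  [0, 0, 0.002, 0],
  [0, 0, 0.002, 0],
  [0, 0, 0.002, 0],
  [0, 0, 0.001, 0],
  [0, 0, 0, 0],
  [0, 0, 0, 0],
])

```text
t: 11.45
eef_pos: [0.52, -0.179, 0.2327]
tool_rot: [0.0, 0.847, 0.532, 0.0]
contact_force: [0.9, -0.1, -3.6]
gripper_width: 0.529
```

```bash
python3 chk.py 6
python3 - <<'E'
import numpy as np
c=np.load('c6.npy'); 
x,y,z=c[...,0],c[...,1],c[...,2]
m=(z>.07)&(z<.1)&(x<-.07)&(x>-.085)&(abs(y)<.0065); print('axle top',np.percentile(z[m],[50,90,97]),np.median(y[m]))
E
```

```text
TCP cradle [-0.0004 -0.0004  0.2327] toolx ang 64.22 tilt [ 1.e-04 -0.e+00 -1.e+00] F [ 0.9 -0.1 -3.6] tq [-0.04 -0.01  0.01] g 0.529 q [-0.32  0.62  0.72  2.03 -0.62  0.72  0.34] t 11.45
axle top [0.08003906 0.08136682 0.0818602 ] -0.00016101200533382614
```

View pics/s6.png

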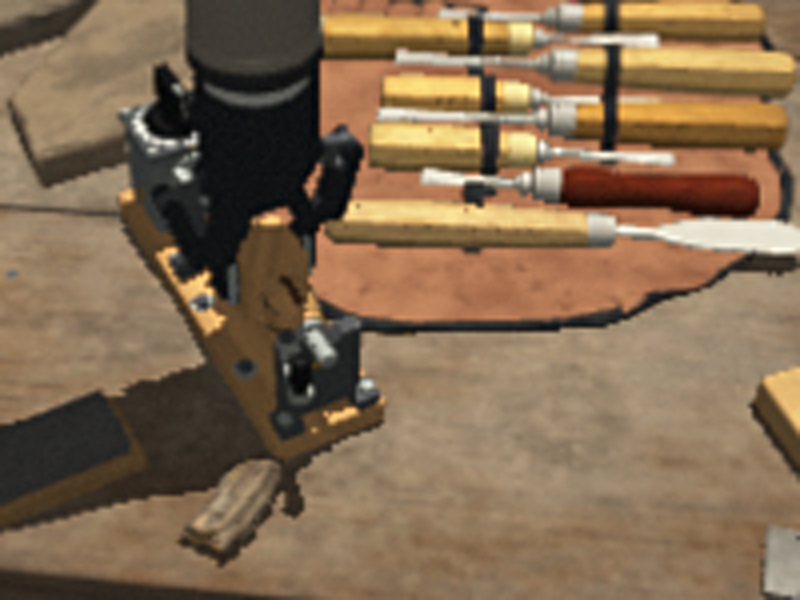

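The axle is now inside both slots with its top at about 81 mm, roughly 3 mm above home. I'll continue until it touches.

Request:
play_rows([
  [0, 0, 0.001, 0],
  [0, 0, 0.001, 0],
  [0, 0, 0.001, 0],
  [0, 0, 0, 0],
  [0, 0, 0, 0],
])

```text
t: 12.1
eef_pos: [0.52, -0.1791, 0.2301]
tool_rot: [-0.0, 0.847, 0.532, 0.0]
contact_force: [-2.3, 1.4, 5.6]
gripper_width: 0.532
```

Request:
play_rows([
  [0, 0, 0.0005, 0],
  [0, 0, 0, 0],
  [0, 0, 0, 0],
  [0, 0, 0, 0],
])

```text
t: 12.5
eef_pos: [0.52, -0.1792, 0.2301]
tool_rot: [-0.0, 0.847, 0.531, 0.0]
contact_force: [-4.3, 2.4, 11.4]
gripper_width: 0.53
```

```bash
python3 chk.py 7
python3 - <<'E'
import numpy as np
c=np.load('c7.npy'); 
x,y,z=c[...,0],c[...,1],c[...,2]
m=(z>.07)&(z<.1)&(x<-.07)&(x>-.085)&(abs(y)<.0065); print('axle top',np.percentile(z[m],[50,90,97]),np.median(y[m]))
E
```

```text
TCP cradle [-0.0003 -0.0004  0.2301] toolx ang 64.21 tilt [ 5.e-04  1.e-03 -1.e+00] F [-4.3  2.4 11.4] tq [0.46 0.95 0.05] g 0.53 q [-0.32  0.62  0.72  2.03 -0.62  0.72  0.34] t 12.5
axle top [0.07745389 0.07869459 0.07918533] -0.00011590165594247993
```

The axle is on the slot floors: its top is at 78.5 mm and the floor force is rising. Releasing and going up.

Request:
play_rows([
  [0, 0, 0, 0],
  [0, 0, 0, 0],
  [0, 0, 0, 0],
  [0, 0, 0, 0],
  [0, 0, 0, 0],
  [0, 0, 0, 0],
  [0, 0, 0, 0],
], claw=0.085)

```text
t: 13.35
eef_pos: [0.52, -0.179, 0.2292]
tool_rot: [0.0, 0.847, 0.532, -0.0]
contact_force: [0.7, 0.1, 0.4]
gripper_width: 0.995
```

Request:
play_rows([
  [0, 0, -0.01, 0],
  [0, 0, -0.02, 0],
  [0, 0, -0.03, 0],
  [0, 0, -0.03, 0],
  [0, 0, -0.03, 0],
  [0, 0, -0.03, 0],
  [0, 0, -0.02, 0],
  [0, 0, 0, 0],
  [0, 0, 0, 0],
])

```text
t: 14.25
eef_pos: [0.5198, -0.179, 0.3995]
tool_rot: [0.0, 0.847, 0.532, 0.0]
contact_force: [0.2, -0.4, 0.2]
gripper_width: 0.994
```

```bash
python3 chk.py 8
python3 - <<'E'
import numpy as np
c=np.load('c8.npy'); 
x,y,z=c[...,0],c[...,1],c[...,2]
for n,a,b in [('head',-.0715,-.0700),('head2',-.088,-.086),('tail',.086,.091)]:
    m=(z>.06)&(z<.1)&(x<b)&(x>a)&(abs(y)<.007); print(n,m.sum(),np.percentile(z[m],[50,90,97]) if m.any() else '',np.median(y[m]))
m=(z>.113)&(z<.125)&(x>.05); print('peg',m.sum(),np.median(c[m],0))
E
```

```text
TCP cradle [-0.0004 -0.0007  0.3995] toolx ang 64.22 tilt [ 8.e-04  5.e-04 -1.e+00] F [ 0.2 -0.4  0.2] tq [ 0.02 -0.02  0.01] g 0.994 q [-0.52  0.4   0.95  1.91 -0.38  1.03  0.15] t 14.25
head 12 [0.07729644 0.07954625 0.07971331] 0.00031400559367484985
head2 30 [0.07782559 0.07918469 0.0803049 ] 0.00027353641649852675
tail 38 [0.07780525 0.07910779 0.07919909] 0.0012488683869517816
peg 148 [ 0.11478109 -0.0320751   0.11839087]
```

View pics/w8.png

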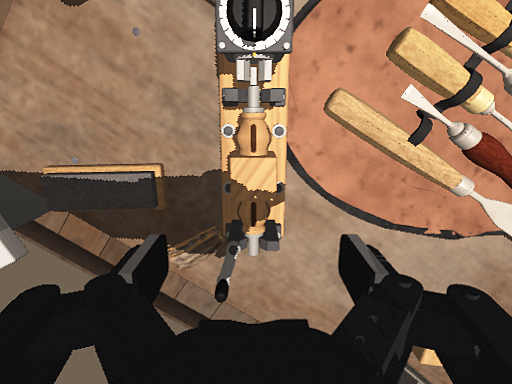

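View pics/s8.png

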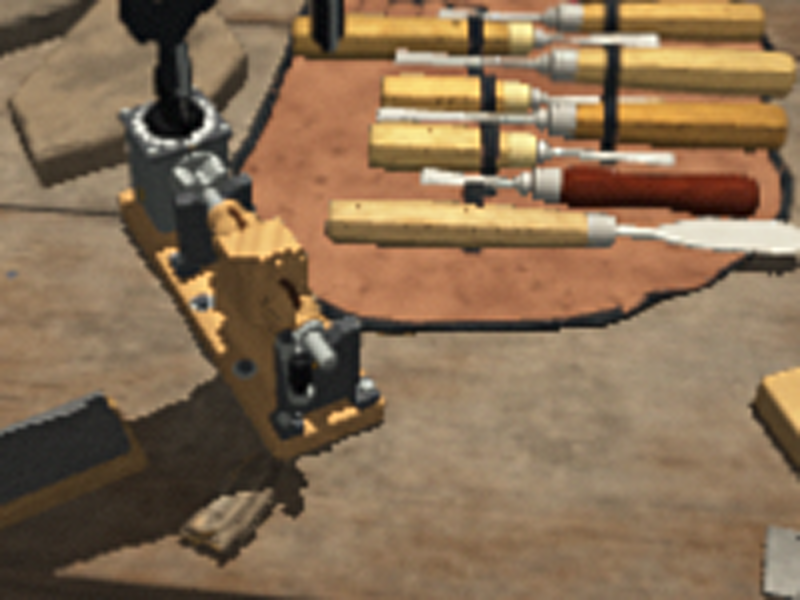

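View pics/d8.png

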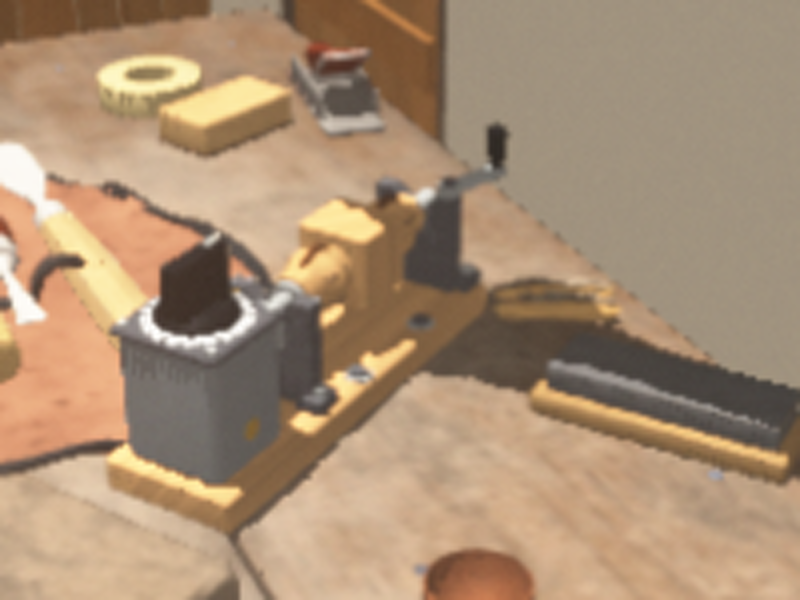

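The views show the blank seated: axle tops are at 78–79 mm at both ends, y offset is about 1 mm or less, and the dial is still at 0. The peg is at cradle (0.118,-0.033), so the keeper is at about 107°. I'll grip the peg with the jaws along its arc.

Request:
play_rows([
  [-0.02, -0.0055, 0, 0],
  [-0.04, -0.011, 0, 0],
  [-0.04, -0.011, 0, 0],
  [-0.0186, -0.005, 0, 0],
  [0, 0, 0.02, 8.5],
  [0, 0, 0.02, 8.5],
  [0, 0, 0.02, 0],
  [0, 0, 0, 0],
  [0, 0, 0, 0],
  [0, 0, 0, 0],
], claw=0.045, force=20)

```text
t: 15.4
eef_pos: [0.439, -0.2723, 0.34]
tool_rot: [0.0, 0.916, 0.4, 0.0]
contact_force: [0.3, -0.3, 0.9]
gripper_width: 0.52
```

```bash
python3 chk.py 9
python3 - <<'E'
import numpy as np
c=np.load('c9.npy'); 
x,y,z=c[...,0],c[...,1],c[...,2]
m=(z>.115)&(z<.122)&(x>.05)&(abs(x-.118)<.015)&(abs(y+.033)<.015); print('peg',m.sum(),np.median(c[m],0),c[m].min(0),c[m].max(0))
E
```

```text
TCP cradle [ 0.1189 -0.0326  0.34  ] toolx ang 47.2 tilt [ 1.e-03 -5.e-04 -1.e+00] F [ 0.3 -0.3  0.9] tq [ 0.01 -0.02 -0.  ] g 0.52 q [-0.33  0.45  0.99  2.04 -0.48  0.9   0.17] t 15.4
peg 257 [ 0.11597087 -0.03232884  0.11884284] [ 0.11062111 -0.03869381  0.11518965] [ 0.12325809 -0.02620493  0.12158792]
```

View pics/w9.png

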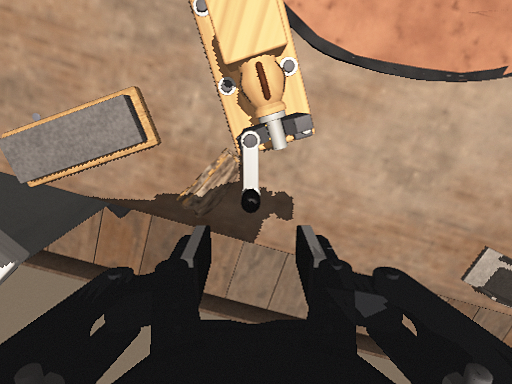

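The peg at (250,200) is centred between the jaws in the jaw direction. Descending and closing on it.

Request:
play_rows([
  [0.001, 0, 0.02, 0],
  [0, 0, 0.02, 0],
  [0, 0, 0.02, 0],
  [0, 0, 0.01, 0],
  [0, 0, 0, 0],
  [0, 0, 0, 0],
  [0, 0, 0, 0],
])

```text
t: 16.25
eef_pos: [0.4401, -0.2713, 0.2701]
tool_rot: [0.001, 0.916, 0.4, 0.001]
contact_force: [0.4, -0.1, 0.2]
gripper_width: 0.525
```

Request:
play_rows([
  [0, 0, 0, 0],
  [0, 0, 0, 0],
  [0, 0, 0, 0],
  [0, 0, 0, 0],
  [0, 0, 0, 0],
  [0, 0, 0, 0],
  [0, 0, 0, 0],
  [0, 0, 0, 0],
], claw=0.005, force=20)

```text
t: 17.05
eef_pos: [0.4399, -0.2711, 0.2695]
tool_rot: [0.0, 0.916, 0.4, 0.0]
contact_force: [-0.8, 1.3, 5.8]
gripper_width: 0.151
```

```bash
python3 chk.py 10
python3 - <<'E'
import numpy as np
# arc rows: TCP start at th0, tool y tangential, tool frame stepping
th=np.radians(106.5); r=.042; s=8.0
# chord of each 8deg step in tool frame at start: tool y=closing direction tangential, tool x = inward radial
for s in (4,8): 
    a=np.radians(s); print(s,'tool y',r*np.sin(a),'tool x',r*(1-np.cos(a)))
E
```

```text
TCP cradle [ 0.1174 -0.0323  0.2695] toolx ang 47.21 tilt [ 6.e-04  1.e-04 -1.e+00] F [-0.8  1.3  5.8] tq [0.24 0.2  0.04] g 0.151 q [-0.23  0.55  0.86  2.09 -0.6   0.77  0.27] t 17.05
4 tool y 0.002929771897253263 tool x 0.00010230988908738371
8 tool y 0.005845270240322749 tool x 0.0004087411128540448
```

The peg is held at 12.8 mm opening. I'll swing it along the arc in 4° steps.

Request:
play_rows([
  [0.0001, 0.0029, 0, -4],
  [0.0001, 0.0029, 0, -4],
  [0.0001, 0.0029, 0, -4],
  [0.0001, 0.0029, 0, -4],
  [0.0001, 0.0029, 0, -4],
  [0.0001, 0.0029, 0, -4],
  [0.0001, 0.0029, 0, -4],
  [0.0001, 0.0029, 0, -4],
  [0.0001, 0.0029, 0, -4],
  [0.0001, 0.0029, 0, -4],
])

```text
t: 18.2
eef_pos: [0.4668, -0.2816, 0.2696]
tool_rot: [0.0, 0.723, 0.691, 0.001]
contact_force: [0.3, 2.8, 5.8]
gripper_width: 0.15
```

```bash
python3 chk.py 11
```

```text
TCP cradle [ 0.1151 -0.0035  0.2696] toolx ang 87.4 tilt [ 1.3e-03  9.0e-04 -1.0e+00] F [0.3 2.8 5.8] tq [ 0.66 -0.16 -0.06] g 0.15 q [-0.08  0.52  0.66  2.02 -0.46  0.76  0.82] t 18.2
```

Request:
play_rows([
  [0.0001, 0.0029, 0, -4],
  [0.0001, 0.0029, 0, -4],
  [0.0001, 0.0029, 0, -4],
  [0.0001, 0.0029, 0, -4],
  [0.0001, 0.0029, 0, -4],
  [0.0001, 0.0029, 0, -4],
  [0.0001, 0.0029, 0, -4],
  [0.0001, 0.0029, 0, -4],
  [0.0001, 0.0029, 0, -4],
  [0.0001, 0.0029, 0, -4],
  [0.0001, 0.0029, 0, -4],
  [0.0001, 0.0029, 0, -4],
  [0.0001, 0.0029, 0, -4],
  [0.0001, 0.0029, 0, -4],
  [0.0001, 0.0029, 0, -4],
])

```text
t: 19.85
eef_pos: [0.5036, -0.2626, 0.2696]
tool_rot: [0.001, 0.282, 0.959, 0.0]
contact_force: [0.9, 2.6, 4.7]
gripper_width: 0.152
```

```bash
python3 chk.py 12
```

```text
TCP cradle [0.0819 0.0213 0.2696] toolx ang 147.26 tilt [ 1.5e-03  3.0e-04 -1.0e+00] F [0.9 2.6 4.7] tq [ 0.68 -0.3  -0.15] g 0.152 q [ 0.08  0.49  0.38  1.95 -0.26  0.75  1.61] t 19.85
```

Request:
play_rows([
  [0, 0.001, 0, -1.5],
  [0, 0.001, 0, -1.5],
  [0, 0.001, 0, -1.5],
  [0, 0.001, 0, -1],
  [0, 0.001, 0, -1],
  [0, 0, 0, 0],
  [0, 0, 0, 0],
])

```text
t: 20.7
eef_pos: [0.5061, -0.2584, 0.2695]
tool_rot: [0.001, 0.228, 0.974, 0.0]
contact_force: [2.2, 2.9, 5.3]
gripper_width: 0.152
```

```bash
python3 chk.py 13
```

```text
TCP cradle [0.0771 0.0217 0.2695] toolx ang 153.63 tilt [ 0.0016  0.     -1.    ] F [2.2 2.9 5.3] tq [ 0.62 -0.42 -0.16] g 0.152 q [ 0.09  0.49  0.35  1.95 -0.24  0.74  1.69] t 20.7
```

View pics/w13.png

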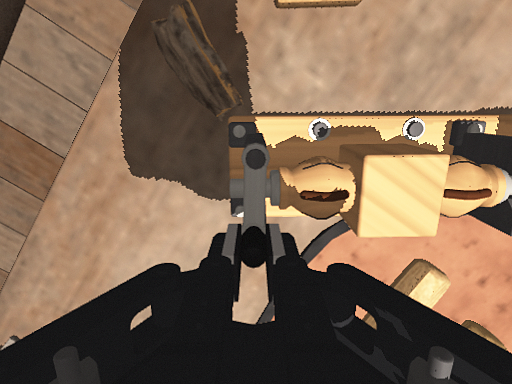

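The picture shows the bar across the slot, pivot at (255,157) and peg at (255,245). I'll push on until the stop is felt.

Request:
play_rows([
  [0, 0.001, 0, 0],
  [0, 0.001, 0, 0],
  [0, 0.0005, 0, 0],
  [0, 0, 0, 0],
  [0, 0, 0, 0],
])

```text
t: 21.35
eef_pos: [0.5066, -0.2572, 0.2696]
tool_rot: [0.001, 0.228, 0.974, -0.001]
contact_force: [1.2, -0.8, 4.9]
gripper_width: 0.152
```

The stop is felt: it moved 1.3 mm of the 2.5 mm commanded and the force along the push direction reversed. Release and rise.

Request:
play_rows([
  [0, -0.001, 0, 0],
  [0, 0, 0, 0],
  [0, 0, 0, 0],
  [0, 0, 0, 0],
  [0, 0, 0, 0],
], claw=0.035)

```text
t: 21.85
eef_pos: [0.506, -0.2572, 0.269]
tool_rot: [-0.0, 0.227, 0.974, -0.0]
contact_force: [0.8, 0.1, 0.7]
gripper_width: 0.41
```

Request:
play_rows([
  [0, 0, -0.01, 0],
  [0, 0, -0.02, 0],
  [0, 0, -0.03, 0],
  [0, 0, -0.03, 0],
  [0, 0, -0.03, 0],
  [0, 0, -0.01, 0],
  [0, 0, 0, 0],
  [0, 0, 0, 0],
])

```text
t: 22.65
eef_pos: [0.5058, -0.257, 0.3983]
tool_rot: [-0.001, 0.227, 0.974, 0.0]
contact_force: [-0.2, -0.2, -0.7]
gripper_width: 0.41
```

```bash
python3 chk.py 14
python3 - <<'E'
import numpy as np
c=np.load('c14.npy'); 
x,y,z=c[...,0],c[...,1],c[...,2]
m=(z>.113)&(z<.122)&(abs(x-.078)<.02)&(abs(y-.021)<.02); print('peg',m.sum(),np.median(c[m],0),c[m].min(0),c[m].max(0))
E
```

```text
TCP cradle [0.0759 0.0208 0.3983] toolx ang 153.73 tilt [-1.2e-03  6.0e-04 -1.0e+00] F [-0.2 -0.2 -0.7] tq [0.04 0.02 0.03] g 0.41 q [ 0.03  0.32  0.41  1.85 -0.15  1.01  1.62] t 22.65
peg 176 [0.07686433 0.01979599 0.11864906] [0.07005211 0.0141254  0.11327681] [0.08367349 0.02673431 0.12116254]
```

View pics/w14.png

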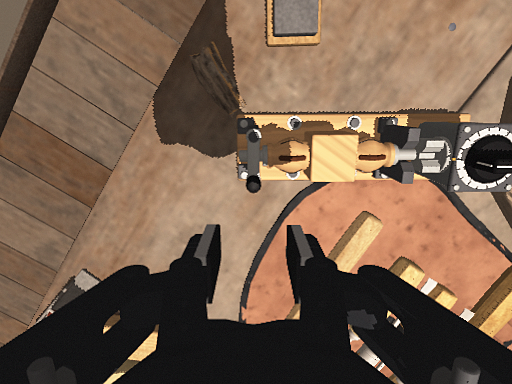

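The keeper is shut: the peg is centred at cradle (0.077,0.0205), about 0°. Now to the dial.

Request:
play_rows([
  [0.0022, 0.0217, 0, 0],
  [0.004, 0.0394, 0, 4.0],
  [0, 0, 0, 8.0],
  [0, 0, 0, 8.0],
  [0, 0, 0, 8.0],
  [0, 0, 0, 8.0],
  [0, 0, 0, 8.0],
  [0, 0, 0, 8.0],
  [0, 0, 0, 8.0],
  [0, 0, 0, 8.0],
  [0, 0, 0, 8.0],
  [0, 0, 0, 8.0],
  [0, 0, 0, 5.6],
  [0, 0, 0, 0],
  [0, 0, 0, 0],
], claw=0.045)

```text
t: 24.3
eef_pos: [0.5276, -0.1995, 0.3985]
tool_rot: [-0.0, 0.847, 0.532, -0.001]
contact_force: [0.3, 0.3, -0.4]
gripper_width: 0.531
```

```bash
python3 chk.py 15
python3 - <<'E'
import numpy as np,cv2
c=np.load('c15.npy'); 
x,y,z=c[...,0],c[...,1],c[...,2]
m=(z>.13)&(z<.14)&(abs(x+.143)<.035)&(abs(y)<.03); print(cv2.minAreaRect(c[m][:,:2].astype(np.float32)))
E
```

```text
TCP cradle [0.0147 0.0153 0.3985] toolx ang 64.29 tilt [-1.4e-03 -1.0e-04 -1.0e+00] F [ 0.3  0.3 -0.4] tq [-0.05 -0.07 -0.05] g 0.531 q [-0.31  0.36  0.71  1.87 -0.27  1.02  0.07] t 24.3
((-0.12418287247419357, 0.0005976995453238487), (0.01302472036331892, 0.0048875524662435055), 89.07479095458984)
```

View pics/w15.png

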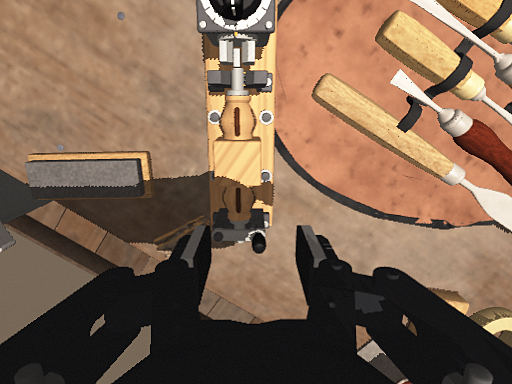

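Request:
play_rows([
  [0.02, -0.0025, 0, 0],
  [0.04, -0.0035, 0, 0],
  [0.04, -0.0035, 0, 0],
  [0.04, -0.0035, 0, 0],
  [0.0177, -0.0016, 0.01, 0],
  [0, 0, 0.02, 0],
  [0, 0, 0.02, 0],
  [0, 0, 0, 0],
  [0, 0, 0, 0],
  [0, 0, 0, 0],
])

```text
t: 25.45
eef_pos: [0.5836, -0.0522, 0.3502]
tool_rot: [0.0, 0.848, 0.53, 0.001]
contact_force: [-0.3, -0.2, 0.7]
gripper_width: 0.529
```

```bash
python3 chk.py 16
python3 - <<'E'
import numpy as np,cv2
c=np.load('c16.npy'); 
x,y,z=c[...,0],c[...,1],c[...,2]
m=(z>.13)&(z<.139)&(abs(x+.143)<.035)&(abs(y)<.012); print(cv2.minAreaRect(c[m][:,:2].astype(np.float32)))
E
```

```text
TCP cradle [-0.1423  0.0014  0.3502] toolx ang 64.08 tilt [ 1.5e-03 -1.0e-04 -1.0e+00] F [-0.3 -0.2  0.7] tq [-0.05 -0.   -0.01] g 0.529 q [-0.5   0.45  0.64  1.86 -0.33  0.94 -0.16] t 25.45
((-0.14453116059303284, 0.0006693792529404163), (0.043640363961458206, 0.012611781246960163), 0.20766359567642212)
```

View pics/w16.png

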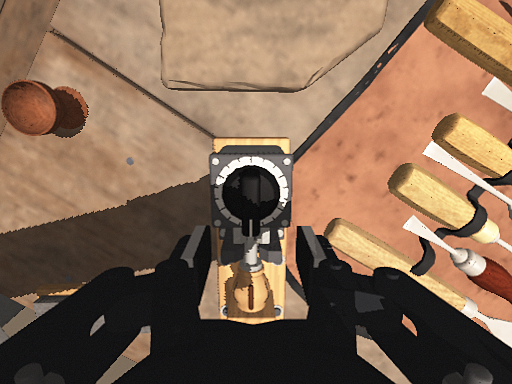

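The picture shows the dial grip at (250,190), aligned between the fingers. Descending and gripping the bar.

Request:
play_rows([
  [0.0012, -0.0008, 0.02, 0],
  [0, 0, 0.02, 0],
  [0, 0, 0.017, 0],
  [0, 0, 0.01, 0],
  [0, 0, 0, 0],
  [0, 0, 0, 0],
  [0, 0, 0, 0],
])

```text
t: 26.3
eef_pos: [0.5836, -0.0503, 0.2832]
tool_rot: [0.0, 0.848, 0.531, 0.001]
contact_force: [0.1, -0.2, -0.4]
gripper_width: 0.53
```

Request:
play_rows([
  [0, 0, 0, 0],
  [0, 0, 0, 0],
  [0, 0, 0, 0],
  [0, 0, 0, 0],
  [0, 0, 0, 0],
  [0, 0, 0, 0],
  [0, 0, 0, 0],
  [0, 0, 0, 0],
], claw=0.004, force=40)

```text
t: 27.1
eef_pos: [0.5832, -0.05, 0.2828]
tool_rot: [-0.0, 0.847, 0.531, 0.0]
contact_force: [-1.6, 0.7, 5.9]
gripper_width: 0.139
```

```bash
python3 chk.py 17
```

```text
TCP cradle [-1.441e-01  1.000e-04  2.828e-01] toolx ang 64.12 tilt [ 3.e-04  5.e-04 -1.e+00] F [-1.6  0.7  5.9] tq [ 0.15  0.45 -0.01] g 0.139 q [-0.46  0.54  0.59  1.91 -0.4   0.81 -0.11] t 27.1
```

Request:
play_rows([
  [0, 0, 0, 4],
  [0, 0, 0, 4],
  [0, 0, 0, 4],
  [0, 0, 0, 4],
  [0, 0, 0, 4],
  [0, 0, 0, 4],
  [0, 0, 0, 4],
  [0, 0, 0, 4],
  [0, 0, 0, 4],
  [0, 0, 0, 4],
  [0, 0, 0, 4],
  [0, 0, 0, 4],
  [0, 0, 0, 4],
  [0, 0, 0, 4],
  [0, 0, 0, 4],
  [0, 0, 0, 0],
  [0, 0, 0, 0],
  [0, 0, 0, 0],
])

```text
t: 29.05
eef_pos: [0.5831, -0.0492, 0.2828]
tool_rot: [-0.001, 0.999, 0.038, -0.001]
contact_force: [-5.1, 2.6, 9.4]
gripper_width: 0.142
```

```bash
python3 chk.py 18
```

```text
TCP cradle [-0.1448 -0.0004  0.2828] toolx ang 4.32 tilt [-0.0012  0.0015 -1.    ] F [-5.1  2.6  9.4] tq [0.49 0.92 0.73] g 0.142 q [-0.64  0.63  0.86  1.92 -0.62  0.88 -0.95] t 29.05
```

View pics/s18.png

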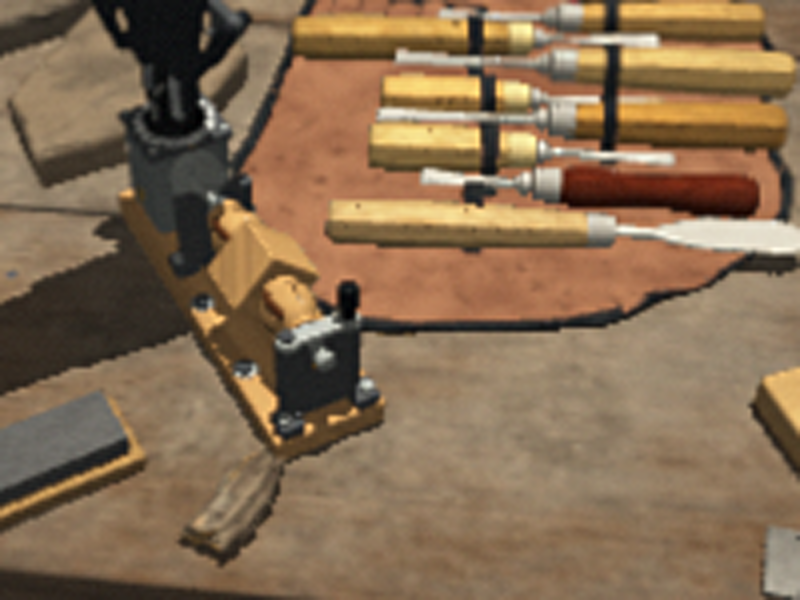

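The block has turned with the dial, and the keeper is still shut. Release, rise, and check.

Request:
play_rows([
  [0, 0, 0, 0],
  [0, 0, 0, 0],
  [0, 0, 0, 0],
  [0, 0, 0, 0],
  [0, 0, 0, 0],
], claw=0.045)

```text
t: 29.7
eef_pos: [0.5831, -0.0502, 0.2821]
tool_rot: [0.0, 0.999, 0.036, -0.0]
contact_force: [0.5, -0.3, 0.1]
gripper_width: 0.526
```

Request:
play_rows([
  [0, 0, -0.01, 0],
  [0, 0, -0.02, 0],
  [0, 0, -0.03, 0],
  [0, 0, -0.03, 0],
  [0, 0, -0.03, 0],
  [0, 0, -0.01, 0],
  [0, 0, 0, 0],
  [-0.04, 0, 0, 0],
  [-0.04, 0, 0, 0],
  [0, 0, 0, 0],
  [0, 0, 0, 0],
])

```text
t: 30.8
eef_pos: [0.5026, -0.0553, 0.4113]
tool_rot: [-0.001, 0.999, 0.036, -0.001]
contact_force: [0.7, 0.0, 0.7]
gripper_width: 0.523
```

```bash
python3 chk.py 19
python3 - <<'E'
import numpy as np,cv2
c=np.load('c19.npy'); 
x,y,z=c[...,0],c[...,1],c[...,2]
m=(z>.13)&(z<.139)&(abs(x+.143)<.03)&(abs(y)<.03); print('dial',cv2.minAreaRect(c[m][:,:2].astype(np.float32)))
# block cross-section facets, x within block
b=(abs(x)<.018)&(z>.06)&(z<.13)&(abs(y)<.04)
for n,f in [('y>0',(y>.012)),('y<0',(y<0))]:
    q=c[b&f]
    if len(q)>50: 
        p=np.polyfit(q[:,1],q[:,2],1); print(n,len(q),'slope deg',np.degrees(np.arctan(p[0])))
i=np.argmax(np.where(b,z,0)); print('top edge',c.reshape(-1,3)[i])
for n,a,bb in [('head',-.072,-.069),('head2',-.09,-.085),('tail',.086,.092)]:
    mm=(z>.06)&(z<.1)&(x<bb)&(x>a)&(abs(y)<.007); print(n,mm.sum(),np.percentile(z[mm],[50,95]) if mm.any() else '',np.median(y[mm]))
m=(z>.113)&(z<.122)&(abs(x-.078)<.02)&(abs(y-.021)<.02); print('peg',m.sum(),np.median(c[m],0) if m.any() else '')
E
```

```text
TCP cradle [-0.1041 -0.0701  0.4113] toolx ang 4.14 tilt [-0.0013  0.0013 -1.    ] F [0.7 0.  0.7] tq [-0.01 -0.06  0.06] g 0.523 q [-0.91  0.33  1.12  1.99 -0.35  1.03 -1.13] t 30.8
dial ((-0.1435934454202652, 0.00033809058368206024), (0.013019924983382225, 0.04339231550693512), 30.393978118896484)
y>0 573 slope deg -41.959503140384655
y<0 1024 slope deg 47.134834066331685
top edge [ 0.00204507 -0.00192819  0.10546753]
head 33 [0.07781413 0.079342  ] -4.934331165393052e-05
head2 61 [0.07741914 0.08028554] 5.386217363197617e-05
tail 0  nan
peg 193 [0.07468108 0.02054615 0.11847631]
  return _methods._mean(a, axis=axis, dtype=dtype,
  ret = ret.dtype.type(ret / rcount)
```

View pics/w19.png

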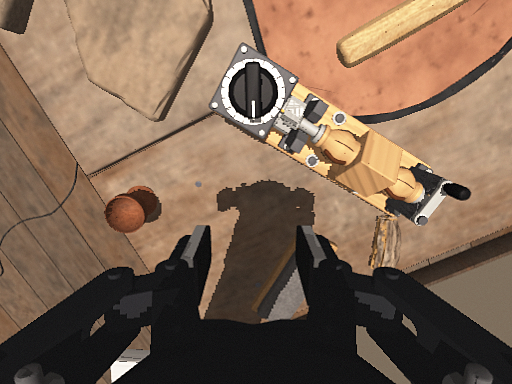

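View pics/d19.png

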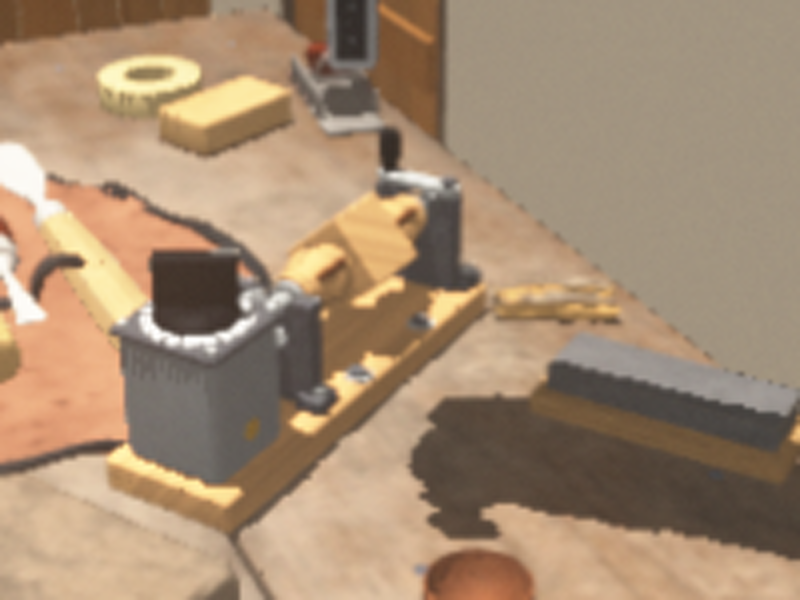

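The picture shows the dial bar 60° round (grip at (253,90)), the keeper across the slot and the blank turned. The dial measures 59.6°, but the blank measures only about 47°, close to the 45° limit. I'll measure the block faces more carefully.

Run:
```python
from h import *
def fit(c,tag):
    x,y,z=c[...,0],c[...,1],c[...,2]
    b=(abs(x)<.018)&(z>.05)&(z<.13)&(abs(y)<.035)
    # normals by local differences
    q=c[b]; print(tag,len(q))
    # ransac planes
    rng=np.random.default_rng(0); rest=q
    for k in range(2):
        best=None
        if len(rest)<60: break
        for _ in range(400):
            p=rest[rng.choice(len(rest),3,False)]; n=np.cross(p[1]-p[0],p[2]-p[0]); l=np.linalg.norm(n)
            if l<1e-7: continue
            n/=l; i=abs((rest-p[0])@n)<.0012
            if best is None or i.sum()>best.sum(): best=i
        s=rest[best]; mu=s.mean(0); n=np.linalg.svd(s-mu,full_matrices=False)[2][2]; n*=np.sign(n[2])
        # rotation about +x of the normal from z: z->(-sin,cos)
        print('  plane',len(s),'n',n.round(3),'phi',np.degrees(np.arctan2(-n[1],n[2])).round(1),'dist axis',((mu-[0,0,.072])@n).round(4))
        rest=rest[~best]
a=np.radians(-115.9); X=np.array([np.cos(a),np.sin(a),0]); Y=np.array([-X[1],X[0],0]); M=np.stack([X,Y,[0,0,1.]],1); O=np.array([.5202,-.1796,0])
fit(np.load('c19.npy'),'wrist')
for n in ['scene','side']:
    fit((cloud(cam(n))-O)@M,n)
```

```text
wrist 2003
  plane 1085 n [0.004 0.659 0.752] phi -41.2 dist axis 0.0231
  plane 882 n [-0.006 -0.748  0.664] phi 48.4 dist axis 0.0241
scene 242
  plane 118 n [ 0.004 -0.76   0.65 ] phi 49.4 dist axis 0.0229
  plane 71 n [0.016 0.663 0.749] phi -41.5 dist axis 0.0218
side 200
  plane 156 n [ 0.011 -0.742  0.67 ] phi 47.9 dist axis 0.0234
```

Three views agree on 48–49°. That is 60° less the 10° play, give or take the error, so it is inside the 45–74° band. One last check of the tail end and the offcut, then hand in.

Run:
```python
from h import *
C=cam('scene'); P=cloud(C); P0=np.load('scene0.npy')
def off(P):
    m=np.zeros(P.shape[:2],bool); m[228:262,222:256]=True
    m&=(P[...,2]>.012)&(P[...,2]<.035)&(P[...,0]<.45); return P[m].mean(0).round(4),m.sum()
print(off(P0),off(P))
a=np.radians(-115.9); X=np.array([np.cos(a),np.sin(a),0]); Y=np.array([-X[1],X[0],0]); M=np.stack([X,Y,[0,0,1.]],1); O=np.array([.5202,-.1796,0])
c=(P-O)@M; x,y,z=c[...,0],c[...,1],c[...,2]
m=(x>.086)&(x<.1)&(abs(y)<.012)&(z>.055)&(z<.085); print('tail end',m.sum(),c[m].mean(0),c[m].min(0),c[m].max(0))
m=(z>.08)&(z<.1)&(x>.07)&(x<.09)&(abs(y)<.014);print('bar',m.sum(),c[m].mean(0))
print(sensors.get_obs()['contact_force'])
bot.hand_in()
```

```text
(array([ 0.3997, -0.2515,  0.0171]), np.int64(320)) (array([ 0.3995, -0.2517,  0.0172]), np.int64(321))
tail end 17 [ 0.08851956 -0.00163086  0.07236186] [ 0.08654035 -0.00701183  0.06535654] [0.09055588 0.00411147 0.07774912]
bar 50 [0.07705637 0.00031059 0.08936948]
[-0.7390495   0.03178787  0.78161036]
the job is handed in; nothing more can be done
```

I loaded the blank, shut the keeper and turned the dial three clicks clockwise, then handed the job in at about 31 s. The hand-in gives no verdict, so the figures below are my own last checks.

| Check | Measured | Needed |
|---|---|---|
| Axle centre height, both ends | about 72 mm | 69 to 74.5 mm |
| Axle sideways offset | within about 1.6 mm | 3 mm |
| Keeper peg | at its stop, within a few degrees of 0 | within 0.12 rad (6.9°) |
| Dial | 59.6° | 60° within 6.9° |
| Blank turned | 48–49° in three views | 45 to 74° |
| Offcut | moved less than 1 mm | under 30 mm |

- **Loading:** the blank was lowered slowly onto the slot floors before I let go, so it did not drop in.
- **Keeper:** I felt it meet its stop. Later readings of the peg scattered by 2–3 mm along the cradle, and the last was a degree or two less certain than the first.
- **Robot:** the gripper was clear of everything at hand-in.
- **Closest margin:** the blank's turn is only about 3.5° above its lower limit, because it lags the dial by about the 10° of play at the tang. My first rough fit read 47°, which is why I measured the faces again. I left it there rather than nudge the dial further.

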